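Uncouple the test gauge from the bench air outlet

ROBOT

A 6-joint arm with a two-finger parallel gripper is mounted at the origin on a cart in front of the work surface, level with it; the furniture and walls round the work are solid. World frame = base frame: x ahead of the robot, y to its left, z up, the work surface at z = 0. Lengths are in m, angles in degrees, forces in N, time in s.
With the tool pointing down it reaches from about 0.325 to 0.775 m from the base axis. Payload 9.3 kg.
Tool frame: the origin (TCP) lies at the very end of the fingers, on their centre line; the grasp point (between the pads) lies arm.grasp_offset behind it (arm.grasp_offset is the distance from the TCP to the grasp point, in m); z points along the fingers, y is the direction in which the jaws open and shut (so a half turn about z gives the same grasp; the last joint's range is limited). The gripper opens to 85 mm and grips with 20 to 120 N. Pads are 22 mm wide; open, the fingers measure 114 mm over their backs; the gripper's body (76 mm by 85 mm) begins 54 mm behind the grasp point. The pads swing forward as they close: fully open they stand 13 mm farther back than shut.
Start: joints at [-83.514, 14.817, 1.232, 76.415, 0, 81.257], TCP at [0.144, -0.531, 0.231] pointing down, gripper open.
Joint ranges: [-174.27, 174.27], [-52.1, 104.24], [-59.71, 78.15], [-110.17, 111.67], [-87.03, 83.33], [-180, 180]. Speed limits (degrees/s): [127.2, 127.2, 159.86, 180, 180, 180].

INTERFACE

Orientations are given as a 3x3 rotation matrix whose columns are the frame's x, y, z axes.
In Python, from rig import arm gives the robot as it stands.
- The arm moves only by the tool jog_arm, never from a script. Its argument "increments" is a list of rows, each a list of 7 numbers: the turn, a rotation vector about the world's x, y, z as a fraction of full scale, then the shift along the world's x, y, z as a fraction of full scale, then the opening in per cent of the stroke, from 0 (shut) to 100 (fully open). In form: [[ax, ay, az, x, y, z, jaw], ...]. A call has 1 to 5 rows; each row shifts and turns the commanded pose from where the row before left it; what a row does not reach is not made up. Full scale, the value 1, is 10 cm for a shift and 0.5 rad for a turn. A row lasts 1/10 s, in which the tool goes at most 50 mm and 8.59 degrees, less where a joint would pass 70% of its speed; a pose out of reach is approached as far as the arm can. A call with a number of a shift or a turn outside -1 to 1 is refused whole. A call with a gripper value outside its range is refused whole. The fingers move at their own pace and stop on an object; "force" is the grip in N (left out, the last holds). Time passes only in rows, so rows that do not move let the fingers close. It gives the time, the measured TCP pose, the force and the opening at its end, in the units of the state.
- arm.sense(): the state, without advancing time (a new reading comes with each control period).
- arm.camera(name): name is "scene" or "top" or "wrist"; returns the picture (400x640x3 uint8, blue, green, red); there is no depth.
- arm.get_calibration(name): a dict with "fx", "fy", "cx", "cy" (pixels), "k1" (the pictures are not rectified: a ray, as slopes to the right and down, at radius r is drawn at 1 + k1 r^2 times it, then the intrinsics apply), "rvec" (rotation vector, rad) and "tvec" (3), from world to camera coordinates, as OpenCV has them. Camera axes: x right, y down, z forward; pixel columns grow to the right and rows downward; lengths in m; the calibration is good to about 2 mm. A picture is of the moment at which its call begins: read the wrist's pose just before it. get_calibration takes no time and is no camera call; for the wrist camera it gives the pose at the moment of the call.
- arm.hand_in(): hands the job in, once; it reports no verdict.
The state is a dict: "time_s": time; "qpos": joint angles; "dq": joint speeds; "tau": joint torques, N m; "tool_pos": TCP position; "eef_rot": TCP orientation; "wrist_force": force on the tool from outside, world axes, zero at the start; "wrist_torque": the same for the moment, N m; "finger_gap": finger opening in m.
Only numpy, scipy, OpenCV 4.12 (cv2) and the standard library are available. Lean on these libraries where they do the work, as an engineer would, in place of code of your own. Each camera call takes 0.05 s, during which the arm holds its last target.

TASK

The pressure test is over and the air is shut off: uncouple the small test gauge from the quick coupling of the bench air outlet by pushing the coupling's sprung sleeve fully back (down) without forcing it, and draw the gauge straight out so that the sleeve snaps forward (up) again. Do not tug at the gauge while it is still locked. Then put the gauge away gently, upright and fully home, in the free hole of the wooden storage block, and leave the other things where they are.

Things in the scene. Friction and masses are not known exactly. Their poses are not given: they have to be found in the camera images.
- coupling_mouth (a point): centre of the mouth of the upright quick coupling (bore 15.5 mm) on the fixed aluminium air outlet, 80 mm above the table; z up. On its sleeve sits a tight steel thumb flange, 50 mm outer, 28 mm inner diameter: set two fingertips on it, either side of the gauge, to push. Its upper face lies anywhere from 0.5 to 7 mm below the mouth at the start: find it by touch
- sleeve (a joint): travel of the coupling's sleeve (28 mm steel barrel round the mouth), m: 0 = forward (up), 0.007 = fully back (down, hard stop); spring 5 N at first, 14 N at the stop. It unlocks the nipple only in the last 1 mm; the valve spring (7 N) then lifts the gauge 5 mm. If then let go, it stays partly back on the nipple (light drag) until that is drawn out, and springs up by itself
- gauge_center (a point): centre of the test gauge's round case: black rubber-booted disc standing on edge, 28 mm diameter, 20 mm thick along the point's x axis (white dial on -x), gripped across the thickness. Under it a brass hexagon (21 mm wide, 5 mm high, underside 18.5 mm below this point) and a steel nipple 14 mm thick, 28 mm long, with a locking groove. 140 g. z axis up
- gauge_tip (a point): lower end of the gauge's nipple, on its axis, 46.5 mm below gauge_center; z axis up to the gauge. At the start it is locked 27.5 mm below the coupling's mouth, the hexagon just above the mouth
- free_hole (a point): centre of the mouth of the free hole, in the upper face of the fixed wooden storage block (50 x 130 mm, 38 mm high). 16.5 mm diameter, 2.5 mm chamfer, 32 mm deep: the gauge is home when its hexagon rests on the block. The block's other hole is 68 mm away towards -y of this frame; z axis up
- blow_nozzle: steel blow nozzle standing in the other hole of the block, 59 mm high above the block, origin at the lower tip of its nipple, 28 mm below the block's upper face
- tape_roll: paper tape roll lying flat, 101 mm diameter, 18 mm high, origin under its centre; bystander
- marker: felt marker lying flat, 128 mm long, 17 mm thick, origin under its middle; bystander
- flour_brush: flour brush, 197 mm long, 46 mm high; bystander
- dough_scraper: steel dough scraper with wooden grip, 126 mm; bystander
Mind the look-alikes: they are no part of the job. There is more than one size of the part that bears gauge_center; the job needs the smaller.

How it is judged (in metres and radians):
On the way, in this order (a step that is already met when the one before it is completed fails the run):
1. the sleeve is pushed back, near its stop (value of joint sleeve above 0.005 m), for 0.05 s.
2. the nipple is drawn out above the mouth and the sleeve has sprung forward (z of gauge_tip in the frame of coupling_mouth above 0.003 m and value of joint sleeve below 0.001 m), for 0.1 s.
At the end, for the whole second after the job is handed in: the gauge stands released, at rest and upright (within 0.12 rad) in the free hole of the storage block, its tip at least 25 mm below the hole's mouth (28 mm when home); the sleeve is forward again (within 1 mm) (z of gauge_tip in the frame of free_hole below -0.025 m and horizontal distance between gauge_tip and free_hole below 0.005 m and angle between gauge_tip's own z axis and vertical below 0.12 rad and linear speed of gauge below 0.02 m/s and value of joint sleeve below 0.001 m); the robot touches nothing.
It fails at once if the sleeve is pressed with far more than its spring needs (contact force over 32 N) (contact force between any of the fingers, the arm and sleeve above 32 N).
It fails at once if the gauge is tugged or pushed hard while it is still locked in the coupling (contact force over 45 N, of which 14 N are the valve spring's) (contact force between gauge and air_outlet above 45 N and z of gauge_tip in the frame of coupling_mouth below -0.025 m).
It fails at once if the gauge is dropped on or rammed into the storage block (more than 30 N) (contact force between gauge and stand above 30 N).
It fails at once if a bystander is shifted by more than 20 mm (distance of any of blow_nozzle, tape_roll, marker, flour_brush, dough_scraper from where it was at the start of the episode above 0.02 m).
It also fails if it takes over 48 s, if anything falls off the work surface, if the arm or the gripper's body presses on something with over 40 N, if the wrist force passes 120 N, or if a joint passes its speed limit or range.

## Working session

There is one attempt and no reset: what is moved stays moved. The work goes in short steps, Python scripts to look and compute and a tool call to move; the robot and the scene stay as the last step left them, time stands still between calls to the robot, and variables do not carry over. Pictures are saved under pics/ and viewed, and the job is handed in when it is done.

Besides the shell and the picture viewer there is one more tool, called after ">>>" as name(argument=value, ...), one argument or row to a line, values as JSON. jog_arm: Moves the arm, as the interface text tells. Its arguments: {"type":"object","properties":{"increments":{"type":"array"},"force":{"type":"number"}},"required":["increments"]}

```bash
ls; mkdir -p pics; python3 - <<'E'
from rig import arm
import cv2
s=arm.sense()
for k in s: print(k,s[k])
print(arm.grasp_offset)
for n in ["scene","top","wrist"]:
    print(n,arm.get_calibration(n)); cv2.imwrite(f"pics/{n}0.png",arm.camera(n))
E
```

```text
pics
time_s 0.0
qpos [-8.35141422e+01  1.48495110e+01  1.18911203e+00  7.64158172e+01
  5.40867984e-04  8.12566964e+01]
dq [-0.03174904  0.05409128 -0.02176756  0.01090414  0.0750404   0.06097275]
tau [ 1.31772969e-03 -5.55645740e+01  3.44526100e+01  1.38802396e-02
 -1.23938449e-06 -1.57631273e-06]
tool_pos [ 0.14443969 -0.53039601  0.23067359]
eef_rot [[ 9.64882942e-01  2.62680202e-01 -1.40879845e-04]
 [ 2.62680155e-01 -9.64882058e-01  1.32277617e-03]
 [ 2.11534677e-04 -1.31333050e-03 -9.99999115e-01]]
wrist_force [ 0.59644568  0.04236064 -0.84356553]
wrist_torque [-0.08552845 -0.02311847  0.01130449]
finger_gap 0.08517752865771096
0.0187
scene {'fx': 397.7510235635311, 'fy': 397.7510235635311, 'cx': 312.3194305172537, 'cy': 195.8403153786231, 'k1': -0.0768659822990408, 'rvec': array([ 0.84346152, -2.21381444,  1.40871353]), 'tvec': array([0.36312797, 0.27551233, 0.64255657])}
top {'fx': 471.23062629641777, 'fy': 471.23062629641777, 'cx': 323.04635905012736, 'cy': 195.91392726166262, 'k1': -0.10070307029955455, 'rvec': array([ 2.15358549, -2.19959953,  0.07581615]), 'tvec': array([-0.05384085,  0.57378205,  1.44235069])}
wrist {'fx': 327.1437392701701, 'fy': 327.1437392701701, 'cx': 319.0883971699592, 'cy': 200.12944747707687, 'k1': -0.022112936267214337, 'rvec': array([-2.28024737,  1.74343462,  0.28809354]), 'tvec': array([-0.54915431, -0.0408106 ,  0.38198135])}
```

View pics/scene0.png

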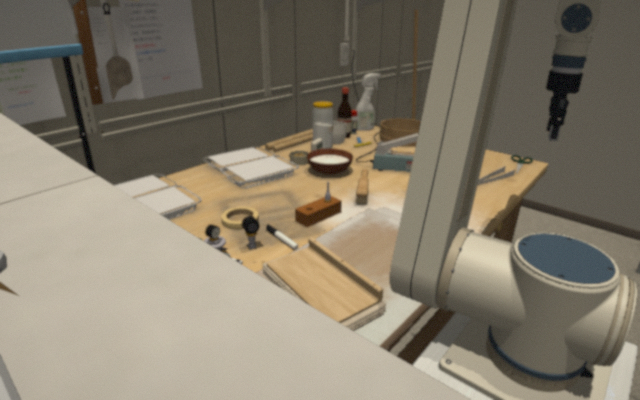

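View pics/top0.png

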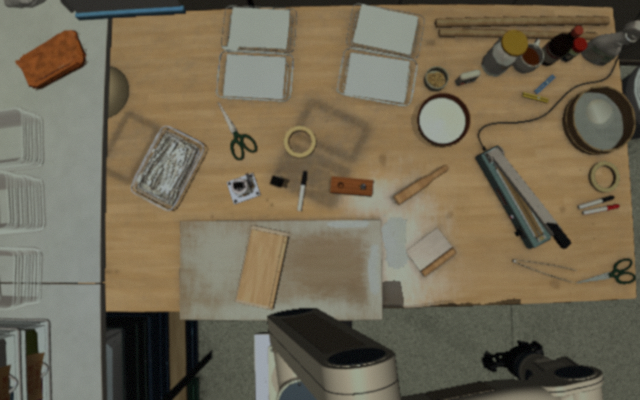

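View pics/wrist0.png

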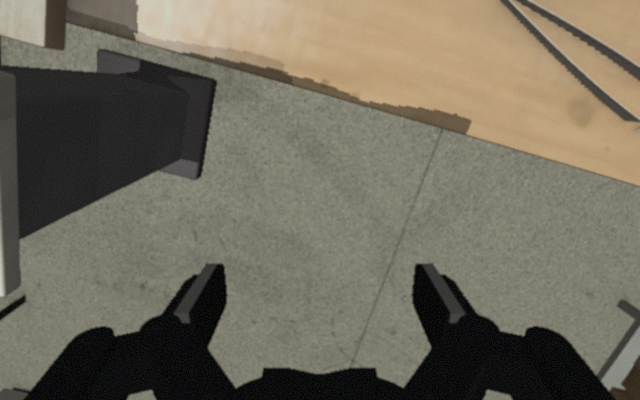

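```bash
cat > h.py <<'E'
import numpy as np, cv2
from rig import arm
def ray(cal,uv):
    x=(uv[0]-cal['cx'])/cal['fx']; y=(uv[1]-cal['cy'])/cal['fy']
    rd=np.hypot(x,y); r=rd
    for _ in range(30): r=rd/(1+cal['k1']*r*r)
    s=r/rd if rd>0 else 1
    R=cv2.Rodrigues(np.array(cal['rvec'],float))[0]
    return -R.T@cal['tvec'], R.T@np.array([x*s,y*s,1])
def onz(cal,uv,z):
    o,d=ray(cal,uv); return o+d*(z-o[2])/d[2]
def proj(cal,P):
    R=cv2.Rodrigues(np.array(cal['rvec'],float))[0]
    p=R@np.array(P,float)+cal['tvec']; x,y=p[0]/p[2],p[1]/p[2]; f=1+cal['k1']*(x*x+y*y)
    return np.array([cal['cx']+cal['fx']*x*f, cal['cy']+cal['fy']*y*f])
def tri(a,b):
    A=np.zeros((3,3));v=np.zeros(3)
    for o,d in (a,b):
        d=d/np.linalg.norm(d);M=np.eye(3)-np.outer(d,d);A+=M;v+=M@o
    return np.linalg.solve(A,v)
E
python3 - <<'E'
from h import *
t=cv2.imread('pics/top0.png'); s=cv2.imread('pics/scene0.png')
cv2.imwrite('pics/t0z.png',cv2.resize(t[140:220,220:390],None,fx=4.5,fy=4.5,interpolation=cv2.INTER_CUBIC))
cv2.imwrite('pics/s0z.png',cv2.resize(s[170:270,190:350],None,fx=5,fy=5,interpolation=cv2.INTER_CUBIC))
T=arm.get_calibration('top');
for p in [(278,182),(242,186),(335,184),(366,186),(303,190),(300,141)]: print(p,onz(T,p,0.05))
E
```

```text
(278, 182) [0.61603343 0.07085394 0.05      ]
(242, 186) [0.60619924 0.18187215 0.05      ]
(335, 184) [ 0.60604339 -0.1034607   0.05      ]
(366, 186) [ 0.59786901 -0.19799067  0.05      ]
(303, 190) [ 0.58976066 -0.00535034  0.05      ]
(300, 141) [0.74171513 0.00135265 0.05      ]
```

View pics/t0z.png

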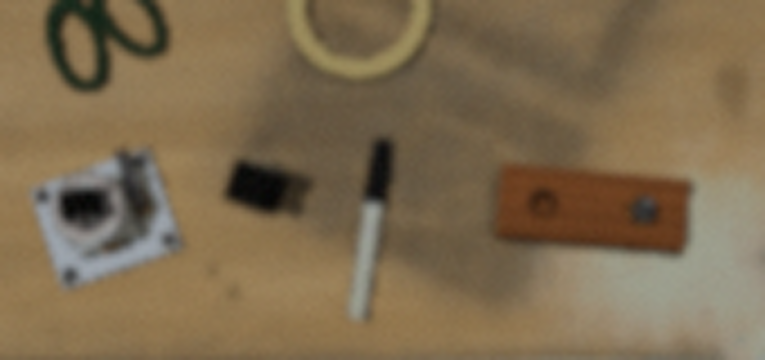

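View pics/s0z.png

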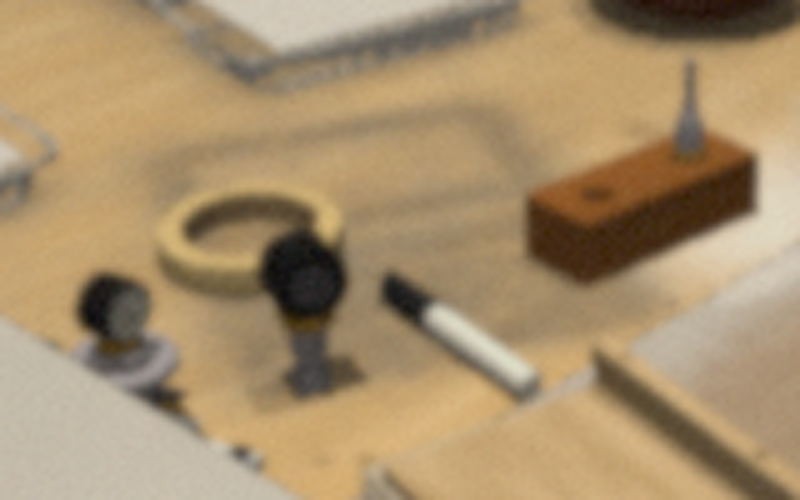

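```bash
python3 - <<'E'
from h import *
np.set_printoptions(precision=4,suppress=True)
T=arm.get_calibration('top');S=arm.get_calibration('scene')
print('scene cam',ray(S,(300,200))[0])
g=tri(ray(T,(238.9,185.1)),ray(S,(212.8,231)));print('gauge',g,proj(T,g),proj(S,g))
print(onz(S,(212.8,231),.099),onz(T,(238.9,185.1),.099))
print('dial',onz(S,(215.4,231.6),.099),'back',onz(S,(210,230.6),.099))
tz=lambda a,b:(a/4.5+220,b/4.5+140)
for n,p in dict(hole=(543,203),noz=(645,209),c1=(505,165),c2=(690,180),c3=(685,252),c4=(498,235)).items(): print(n,onz(T,tz(*p),.038))
sz=lambda a,b:(a/5+190,b/5+170)
print('hole scene',onz(S,sz(598,193),.038))
W=arm.get_calibration('wrist');s=arm.sense()
o,d=ray(W,(W['cx'],W['cy']));print('wristcam in tool',np.array(s['eef_rot']).T@(o-s['tool_pos']),np.array(s['eef_rot']).T@d)
E
```

```text
scene cam [-0.0391  0.5889  0.5219]
gauge [0.605  0.1835 0.0975] [238.5534 184.8326] [213.4147 231.063 ]
[0.6039 0.1857 0.099 ] [0.604  0.1822 0.099 ]
dial [0.5976 0.1835 0.099 ] back [0.6097 0.1887 0.099 ]
hole [ 0.6035 -0.121   0.038 ]
noz [ 0.5979 -0.1907  0.038 ]
c1 [ 0.6302 -0.0956  0.038 ]
c2 [ 0.6172 -0.2222  0.038 ]
c3 [ 0.5678 -0.2173  0.038 ]
c4 [ 0.5822 -0.0898  0.038 ]
hole scene [ 0.6018 -0.1182  0.038 ]
wristcam in tool [ 0.0829 -0.     -0.1433] [-0.3197 -0.0008  0.9475]
```

>>> jog_arm(
  increments=[
    [0, 0, 0.29, 0.22, 0.35, 0.1, 100],
    [0, 0, 0.29, 0.25, 0.4, 0.1, 100],
    [0, 0, 0.29, 0.25, 0.4, 0.1, 100],
    [0, 0, 0.29, 0.25, 0.4, 0.1, 100],
    [0, 0, 0.29, 0.25, 0.4, 0.1, 100],
  ],
)

```text
time_s: 0.65
tool_pos: [0.2669, -0.3339, 0.2815]
eef_rot: [[0.544, 0.839, 0.0], [0.839, -0.544, 0.0], [0.0, -0.0, -1.0]]
wrist_force: [1.2, -1.1, -0.8]
finger_gap: 0.0851
```

>>> jog_arm(
  increments=[
    [0, 0, 0.29, 0.25, 0.4, 0, 100],
    [0, 0, 0.29, 0.25, 0.4, 0, 100],
    [0, 0, 0.29, 0.25, 0.4, 0, 100],
    [0, 0, 0.29, 0.25, 0.4, 0, 100],
    [0, 0, 0.29, 0.25, 0.4, 0, 100],
  ],
)

```text
time_s: 1.15
tool_pos: [0.392, -0.1338, 0.2814]
eef_rot: [[-0.15, 0.989, 0.0], [0.989, 0.15, -0.0], [-0.0, 0.0, -1.0]]
wrist_force: [1.1, -0.6, -0.2]
finger_gap: 0.0853
```

>>> jog_arm(
  increments=[
    [0, 0, 0.29, 0.25, 0.4, 0, 100],
    [0, 0, 0.1, 0.25, 0.4, 0, 100],
    [0, 0, 0, 0.25, 0.4, 0, 100],
    [0, 0, 0, 0.25, 0.4, 0, 100],
    [0, 0, 0, 0.25, 0.4, 0, 100],
  ],
)

```text
time_s: 1.65
tool_pos: [0.5171, 0.0664, 0.2812]
eef_rot: [[-0.334, 0.943, -0.0], [0.943, 0.334, -0.0], [-0.0, -0.0, -1.0]]
wrist_force: [1.2, -1.2, 0.3]
finger_gap: 0.0852
```

>>> jog_arm(
  increments=[
    [0, 0, 0, 0.29, 0.39, -0.1, 50],
    [0, 0, 0, 0.29, 0.39, -0.1, 50],
    [0, 0, 0, 0.29, 0.39, -0.1, 50],
    [0, 0, 0, 0, 0, 0, 50],
    [0, 0, 0, 0, 0, 0, 50],
  ],
)

```text
time_s: 2.15
tool_pos: [0.6034, 0.1822, 0.2497]
eef_rot: [[-0.335, 0.942, -0.003], [0.942, 0.335, -0.001], [0.0, -0.003, -1.0]]
wrist_force: [-1.3, -0.6, 0.7]
finger_gap: 0.0425
```

```bash
python3 - <<'E'
from h import *
print(arm.sense()['tool_pos'],arm.sense()['finger_gap'])
cv2.imwrite('pics/w1.png',arm.camera('wrist'))
E
```

```text
[0.60342808 0.18223074 0.24968971] 0.04250946331412996
```

View pics/w1.png

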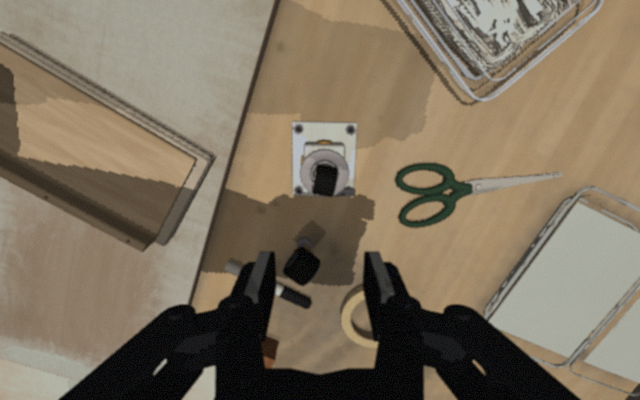

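```bash
python3 - <<'E'
from h import *
im=cv2.imread('pics/w1.png')
cv2.imwrite('pics/w1z.png',cv2.resize(im[110:210,275:375],None,fx=6,fy=6,interpolation=cv2.INTER_CUBIC))
W=arm.get_calibration('wrist')
print(onz(W,(325,182),.113),onz(W,(325,172),.076), onz(W,(303,257),.1))
print(proj(W,[.604,.183,.099]))
E
```

```text
[0.60693338 0.18770068 0.113     ] [0.60741616 0.18801648 0.076     ] [0.61394951 0.10337693 0.1       ]
[320.10978303 181.58313497]
```

View pics/w1z.png

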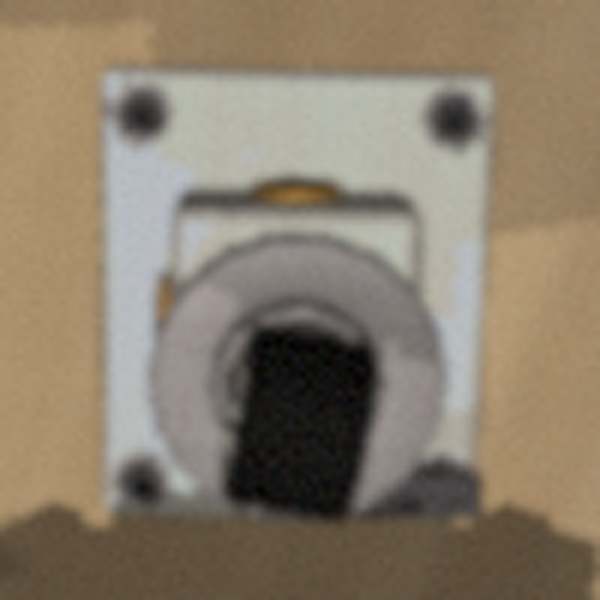

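```bash
python3 - <<'E'
from h import *
W=arm.get_calibration('wrist')
z=lambda a,b:(a/6+275,b/6+110)
im=cv2.imread('pics/w1.png')[110:205,275:375]
m=(cv2.cvtColor(im,cv2.COLOR_BGR2GRAY)<38).astype(np.uint8)
n,l,st,c=cv2.connectedComponentsWithStats(m)
i=max(range(1,n),key=lambda i:st[i][4]);print(st[i],c[i])
cn=cv2.findContours((l==i).astype(np.uint8),0,2)[0][0]
r=cv2.minAreaRect(cn);b=cv2.boxPoints(r)+[275,110];print(r)
P=[onz(W,p,.106) for p in b];print(np.round(P,4))
for k in range(4):
    d=P[(k+1)%4]-P[k];print(np.linalg.norm(d),np.degrees(np.arctan2(d[1],d[0])))
a,b2=onz(W,z(150,373),.076),onz(W,z(445,373),.076);print(a,b2,np.linalg.norm(a-b2),(a+b2)/2)
t=onz(W,z(298,233),.076);print('flange far rim',t)
# plate edges at table
for q in [(105,70),(490,78),(475,515),(110,515)]: print(onz(W,z(*q),.01))
E
```

```text
[ 38  55  24  31 573] [49.92321117 70.0017452 ]
((49.743247985839844, 70.04054260253906), (20.549875259399414, 29.427419662475586), 9.462322235107422)
[[0.6001 0.1722 0.106 ]
 [0.5953 0.1994 0.106 ]
 [0.6134 0.2026 0.106 ]
 [0.6188 0.1754 0.106 ]]
0.027592929726685245 100.05769922770224
0.01846284575535254 9.874843407162654
0.027692308436296463 -78.81683260862707
0.019007295699932855 -170.40338747821585
[0.58397788 0.17953793 0.076     ] [0.6301812  0.19590261 0.076     ] 0.049015806156962896 [0.60707954 0.18772027 0.076     ]
flange far rim [0.59926694 0.20969706 0.076     ]
[0.55856689 0.2165808  0.01      ]
[0.62851939 0.23975178 0.01      ]
[0.65788507 0.1569317  0.01      ]
[0.58719042 0.13188471 0.01      ]
```

>>> jog_arm(
  increments=[
    [0, 0, -0.165, 0.03, 0.05, -0.3, 42],
    [0, 0, -0.165, 0, 0, -0.3, 42],
    [0, 0, 0, 0, 0, -0.3, 42],
    [0, 0, 0, 0, 0, 0, 42],
  ],
)

```text
time_s: 2.6
tool_pos: [0.6043, 0.1848, 0.1587]
eef_rot: [[-0.173, 0.985, -0.005], [0.985, 0.173, -0.001], [-0.0, -0.005, -1.0]]
wrist_force: [-0.5, -0.6, -0.3]
finger_gap: 0.0358
```

```bash
python3 - <<'E'
from h import *
s=arm.sense();print(s['tool_pos'],s['eef_rot'],s['finger_gap'])
W=arm.get_calibration('wrist')
cv2.imwrite('pics/w2.png',arm.camera('wrist'))
cv2.imwrite('pics/s2.png',arm.camera('scene'))
print(proj(W,s['tool_pos']))
for z in (.099,.079,.113): print(proj(W,[.607,.1877,z]))
E
```

```text
[0.60426492 0.18475844 0.15867436] [[-1.72759622e-01  9.84950203e-01 -5.21635796e-03]
 [ 9.84964012e-01  1.72756720e-01 -1.00540665e-03]
 [-8.91145970e-05 -5.31161854e-03 -9.99985889e-01]] 0.0358425843905716
[317.82434685 265.23929975]
[323.48923176 216.59725298]
[323.30198025 206.47349846]
[323.64080937 224.79918223]
```

View pics/w2.png

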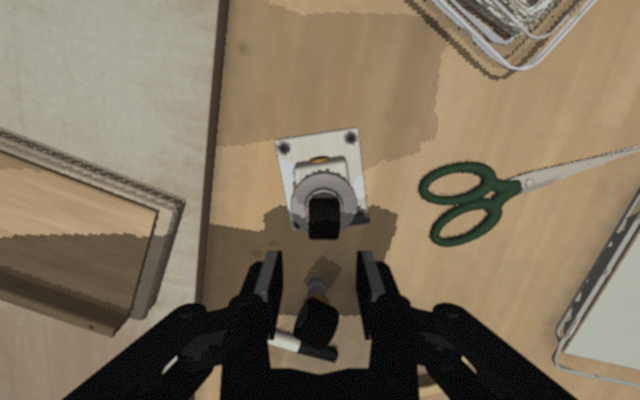

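```bash
cat >> h.py <<'E'
def gauge(im,W,roi,zc,thr=38,pt=None):
    x0,y0,x1,y1=roi
    m=(cv2.cvtColor(im[y0:y1,x0:x1],cv2.COLOR_BGR2GRAY)<thr).astype(np.uint8)
    n,l,st,c=cv2.connectedComponentsWithStats(m)
    i=max(range(1,n),key=lambda i:st[i][4])
    cn=cv2.findContours((l==i).astype(np.uint8),0,2)[0][0]
    r=cv2.minAreaRect(cn);b=cv2.boxPoints(r)+[x0,y0]
    P=np.array([onz(W,p,zc) for p in b])
    out=[]
    for k in range(2):
        d=P[k+1]-P[k];out.append((np.linalg.norm(d[:2]),np.degrees(np.arctan2(d[1],d[0]))))
    return P.mean(0),out,st[i],c[i]+[x0,y0]
E
python3 - <<'E'
from h import *
W=arm.get_calibration('wrist');im=cv2.imread('pics/w2.png')
print(gauge(im,W,(285,180,365,250),.106))
cv2.imwrite('pics/w2z.png',cv2.resize(im[130:300,230:410],None,fx=4,fy=4,interpolation=cv2.INTER_CUBIC))
E
```

```text
(array([0.60968166, 0.18863987, 0.106     ]), [(np.float64(0.028951893710369894), np.float64(99.36312435657506)), (np.float64(0.019293369734901873), np.float64(9.929471921042923))], array([  24,   17,   31,   42, 1206], dtype=int32), array([323.93781095, 218.19651741]))
```

View pics/w2z.png

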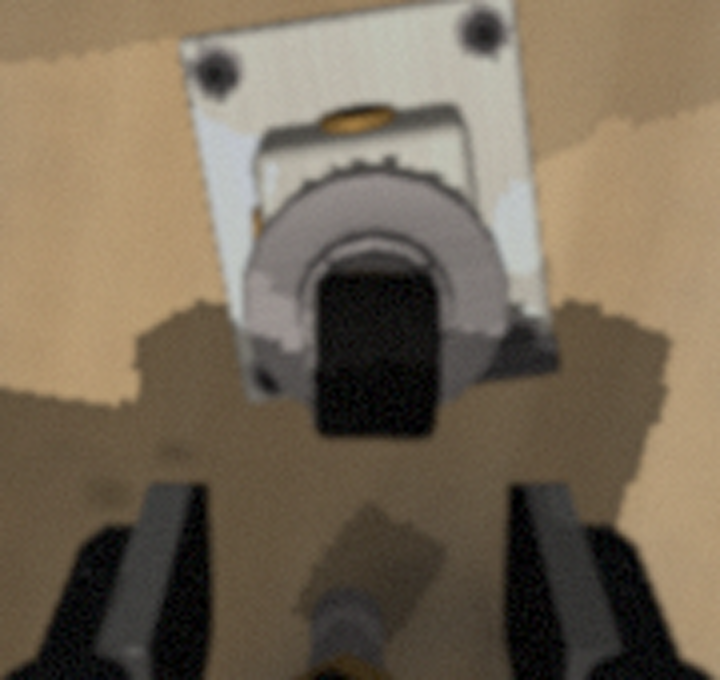

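>>> jog_arm(
  increments=[
    [0, 0, 0, 0.037, 0.032, 0, 42],
    [0, 0, 0, 0, 0, -0.2, 42],
    [0, 0, 0, 0, 0, 0, 42],
  ],
)

```text
time_s: 3.0
tool_pos: [0.6101, 0.1895, 0.1411]
eef_rot: [[-0.174, 0.985, -0.0], [0.985, 0.174, -0.0], [-0.0, -0.0, -1.0]]
wrist_force: [-0.1, -0.1, -0.4]
finger_gap: 0.0359
```

```bash
python3 - <<'E'
from h import *
s=arm.sense();print(s['tool_pos'],s['eef_rot'][2],s['finger_gap'],s['wrist_force'])
im=arm.camera('wrist')
W=arm.get_calibration('wrist')
cv2.imwrite('pics/w3.png',im)
cv2.imwrite('pics/w3z.png',cv2.resize(im[150:320,230:410],None,fx=4,fy=4,interpolation=cv2.INTER_CUBIC))
E
```

```text
[0.610131   0.18945532 0.14114285] [-1.58008286e-05 -4.77305755e-04 -9.99999886e-01] 0.03590771073541004 [-0.09407634 -0.11059741 -0.37645487]
```

View pics/w3z.png

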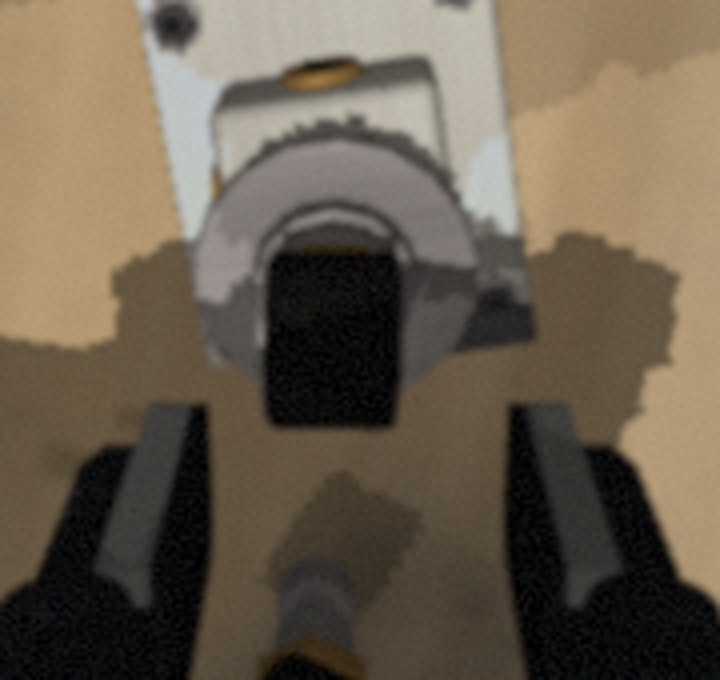

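```bash
python3 - <<'E'
from h import *
W=arm.get_calibration('wrist');s=arm.sense();print(s['tool_pos'],s['dq'])
im=cv2.imread('pics/w3.png');print(gauge(im,W,(288,200,338,262),.106))
z=lambda a,b:(a/4+230,b/4+150)
p=[onz(W,z(*q),.077) for q in [(196,275),(478,275),(335,138)]];print(p,np.linalg.norm(p[0]-p[1]),(p[0]+p[1])/2)
for t in [p[2]]: print(t-np.array([-.174,.985,0])*.025)
print(proj(W,[.61,.1895,.077]),proj(W,[.61,.1895,.106]))
E
```

```text
[0.61026374 0.18951712 0.14199861] [-0.01230216 -0.55047295  1.23941165  0.70242746 -0.00630894  0.01737937]
(array([0.60723699, 0.18919404, 0.106     ]), [(np.float64(0.01989966358913462), np.float64(9.994287202963847)), (np.float64(0.028844033112975526), np.float64(-79.4035088977608))], array([   8,   12,   35,   45, 1449], dtype=int32), array([312.92408558, 234.24706694]))
[array([0.58402181, 0.18363216, 0.077     ]), array([0.63157672, 0.19201358, 0.077     ]), array([0.60337065, 0.21177119, 0.077     ])] 0.048287860642818016 [0.60779926 0.18782287 0.077     ]
[0.60772065 0.18714619 0.077     ]
[317.83125057 217.02777695] [317.6263881  234.79979946]
```

>>> jog_arm(
  increments=[
    [0, 0, 0, -0.032, -0.015, 0, 42],
    [0, 0, 0, 0, 0, -0.1, 42],
    [0, 0, 0, 0, 0, -0.2, 42],
    [0, 0, 0, 0, 0, -0.15, 42],
    [0, 0, 0, 0, 0, 0, 42],
  ],
)

```text
time_s: 3.55
tool_pos: [0.6059, 0.1878, 0.0943]
eef_rot: [[-0.174, 0.985, -0.003], [0.985, 0.174, -0.001], [0.0, -0.003, -1.0]]
wrist_force: [-1.3, 0.1, -0.6]
finger_gap: 0.0363
```

>>> jog_arm(
  increments=[
    [0, 0, 0, 0, 0, 0, 42],
  ],
)

```text
time_s: 3.65
tool_pos: [0.607, 0.188, 0.0966]
eef_rot: [[-0.174, 0.985, -0.0], [0.985, 0.174, -0.0], [0.0, -0.0, -1.0]]
wrist_force: [0.3, -0.6, 0.4]
finger_gap: 0.0357
```

```bash
python3 - <<'E'
from h import *
s=arm.sense();print(s['tool_pos'],s['finger_gap'],s['wrist_force'])
W=arm.get_calibration('wrist');im=arm.camera('wrist');s=arm.camera('scene')
cv2.imwrite('pics/w4z.png',cv2.resize(im[150:340,230:410],None,fx=3.1,fy=3.1,interpolation=cv2.INTER_CUBIC))
cv2.imwrite('pics/s4z.png',cv2.resize(s[190:280,170:280],None,fx=6,fy=6,interpolation=cv2.INTER_CUBIC))
E
```

```text
[0.60704483 0.1880165  0.09655888] 0.0357415284439969 [ 0.27287562 -0.61896601  0.37216789]
```

View pics/w4z.png

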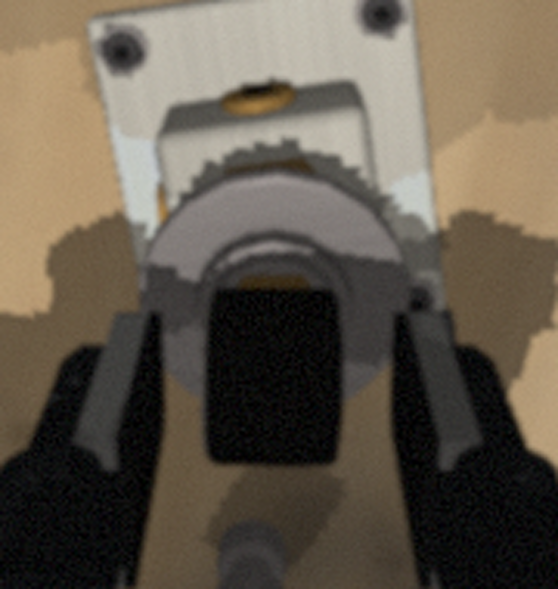

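View pics/s4z.png

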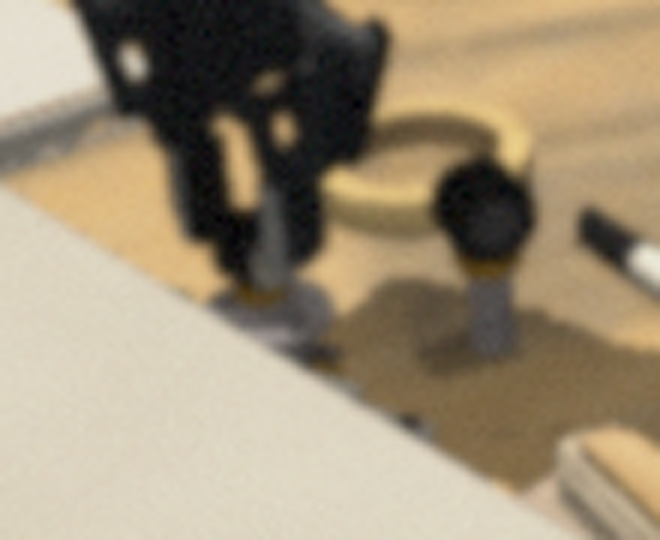

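>>> jog_arm(
  increments=[
    [0, 0, 0, 0, 0, -0.05, 42],
    [0, 0, 0, 0, 0, -0.05, 42],
    [0, 0, 0, 0, 0, 0, 42],
  ],
)

```text
time_s: 4.05
tool_pos: [0.6066, 0.188, 0.0856]
eef_rot: [[-0.174, 0.985, -0.001], [0.985, 0.174, -0.0], [0.0, -0.001, -1.0]]
wrist_force: [0.5, -0.2, 0.6]
finger_gap: 0.036
```

>>> jog_arm(
  increments=[
    [0, 0, 0, 0, 0, -0.01, 42],
    [0, 0, 0, 0, 0, -0.01, 42],
    [0, 0, 0, 0, 0, -0.01, 42],
    [0, 0, 0, 0, 0, 0, 42],
  ],
)

```text
time_s: 4.45
tool_pos: [0.6069, 0.188, 0.0832]
eef_rot: [[-0.174, 0.985, -0.0], [0.985, 0.174, 0.0], [0.0, -0.0, -1.0]]
wrist_force: [-0.0, -0.0, 0.4]
finger_gap: 0.0363
```

>>> jog_arm(
  increments=[
    [0, 0, 0, 0, 0, -0.01, 42],
    [0, 0, 0, 0, 0, -0.01, 42],
    [0, 0, 0, 0, 0, 0, 42],
  ],
)

```text
time_s: 4.75
tool_pos: [0.6069, 0.188, 0.0811]
eef_rot: [[-0.174, 0.985, -0.0], [0.985, 0.174, -0.0], [0.0, -0.0, -1.0]]
wrist_force: [0.0, 0.6, -0.1]
finger_gap: 0.0358
```

>>> jog_arm(
  increments=[
    [0, 0, 0, 0, 0, -0.01, 42],
    [0, 0, 0, 0, 0, -0.01, 42],
    [0, 0, 0, 0, 0, 0, 42],
  ],
)

```text
time_s: 5.05
tool_pos: [0.6069, 0.188, 0.0791]
eef_rot: [[-0.174, 0.985, -0.0], [0.985, 0.174, -0.0], [0.0, -0.0, -1.0]]
wrist_force: [-0.2, -0.3, 0.6]
finger_gap: 0.0356
```

>>> jog_arm(
  increments=[
    [0, 0, 0, 0, 0, -0.01, 42],
    [0, 0, 0, 0, 0, -0.01, 42],
    [0, 0, 0, 0, 0, 0, 42],
  ],
)

```text
time_s: 5.35
tool_pos: [0.6069, 0.188, 0.0771]
eef_rot: [[-0.174, 0.985, -0.0], [0.985, 0.174, -0.0], [0.0, -0.0, -1.0]]
wrist_force: [-0.9, -0.1, 0.3]
finger_gap: 0.0359
```

>>> jog_arm(
  increments=[
    [0, 0, 0, 0, 0, -0.01, 42],
    [0, 0, 0, 0, 0, -0.01, 42],
    [0, 0, 0, 0, 0, 0, 42],
  ],
)

```text
time_s: 5.65
tool_pos: [0.6069, 0.188, 0.0751]
eef_rot: [[-0.174, 0.985, -0.0], [0.985, 0.174, -0.0], [0.0, -0.0, -1.0]]
wrist_force: [-0.1, -1.4, -0.0]
finger_gap: 0.0356
```

>>> jog_arm(
  increments=[
    [0, 0, 0, 0, 0, -0.01, 42],
    [0, 0, 0, 0, 0, -0.01, 42],
    [0, 0, 0, 0, 0, 0, 42],
  ],
)

```text
time_s: 5.95
tool_pos: [0.6071, 0.188, 0.0736]
eef_rot: [[-0.174, 0.985, 0.0], [0.985, 0.174, 0.0], [0.0, 0.0, -1.0]]
wrist_force: [-2.2, 0.6, 4.2]
finger_gap: 0.0359
```

>>> jog_arm(
  increments=[
    [0, 0, 0, 0, 0, -0.01, 42],
    [0, 0, 0, 0, 0, -0.01, 42],
    [0, 0, 0, 0, 0, 0, 42],
  ],
)

```text
time_s: 6.25
tool_pos: [0.6071, 0.188, 0.0718]
eef_rot: [[-0.174, 0.985, 0.001], [0.985, 0.174, 0.0], [-0.0, 0.001, -1.0]]
wrist_force: [-1.6, -0.6, 5.4]
finger_gap: 0.0359
```

>>> jog_arm(
  increments=[
    [0, 0, 0, 0, 0, -0.01, 42],
    [0, 0, 0, 0, 0, -0.01, 42],
    [0, 0, 0, 0, 0, 0, 42],
  ],
)

```text
time_s: 6.55
tool_pos: [0.6071, 0.188, 0.0701]
eef_rot: [[-0.174, 0.985, 0.001], [0.985, 0.174, 0.0], [-0.0, 0.001, -1.0]]
wrist_force: [-0.9, -0.1, 7.8]
finger_gap: 0.0359
```

>>> jog_arm(
  increments=[
    [0, 0, 0, 0, 0, -0.01, 42],
    [0, 0, 0, 0, 0, 0, 42],
  ],
)

```text
time_s: 6.75
tool_pos: [0.6071, 0.1881, 0.0692]
eef_rot: [[-0.174, 0.985, 0.001], [0.985, 0.174, 0.0], [-0.0, 0.001, -1.0]]
wrist_force: [-3.3, -0.7, 9.6]
finger_gap: 0.036
```

>>> jog_arm(
  increments=[
    [0, 0, 0, 0, 0, -0.01, 42],
    [0, 0, 0, 0, 0, 0, 42],
  ],
)

```text
time_s: 6.95
tool_pos: [0.6071, 0.1881, 0.0682]
eef_rot: [[-0.174, 0.985, 0.001], [0.985, 0.174, 0.0], [-0.0, 0.001, -1.0]]
wrist_force: [-2.6, -1.0, 8.8]
finger_gap: 0.0357
```

>>> jog_arm(
  increments=[
    [0, 0, 0, 0, 0, -0.01, 42],
    [0, 0, 0, 0, 0, 0, 42],
  ],
)

```text
time_s: 7.15
tool_pos: [0.6071, 0.1881, 0.0674]
eef_rot: [[-0.174, 0.985, 0.001], [0.985, 0.174, 0.0], [-0.0, 0.001, -1.0]]
wrist_force: [-3.0, -0.3, 11.6]
finger_gap: 0.0356
```

>>> jog_arm(
  increments=[
    [0, 0, 0, 0, 0, -0.005, 42],
    [0, 0, 0, 0, 0, 0, 42],
  ],
)

```text
time_s: 7.35
tool_pos: [0.6071, 0.1881, 0.0671]
eef_rot: [[-0.174, 0.985, 0.001], [0.985, 0.174, 0.0], [-0.0, 0.001, -1.0]]
wrist_force: [-3.7, -0.4, 11.1]
finger_gap: 0.0363
```

>>> jog_arm(
  increments=[
    [0, 0, 0, 0, 0, -0.005, 42],
    [0, 0, 0, 0, 0, 0, 42],
  ],
)

```text
time_s: 7.55
tool_pos: [0.6071, 0.1881, 0.0667]
eef_rot: [[-0.174, 0.985, 0.001], [0.985, 0.174, 0.0], [-0.0, 0.001, -1.0]]
wrist_force: [-4.0, -0.8, 12.7]
finger_gap: 0.036
```

>>> jog_arm(
  increments=[
    [0, 0, 0, 0, 0, -0.005, 42],
    [0, 0, 0, 0, 0, 0, 42],
  ],
)

```text
time_s: 7.75
tool_pos: [0.6072, 0.1881, 0.0666]
eef_rot: [[-0.174, 0.985, 0.002], [0.985, 0.174, 0.0], [-0.0, 0.002, -1.0]]
wrist_force: [-4.7, -1.1, 15.5]
finger_gap: 0.0363
```

```bash
python3 - <<'E'
from h import *
s=arm.sense();print(s['tool_pos'],s['finger_gap'],s['wrist_force'])
W=arm.get_calibration('wrist');im=arm.camera('wrist')
cv2.imwrite('pics/w5z.png',cv2.resize(im[150:340,230:410],None,fx=3.1,fy=3.1,interpolation=cv2.INTER_CUBIC))
E
```

```text
[0.60718362 0.18806119 0.06661643] 0.036274406841479895 [-4.6918109  -1.10978119 15.4998341 ]
```

View pics/w5z.png

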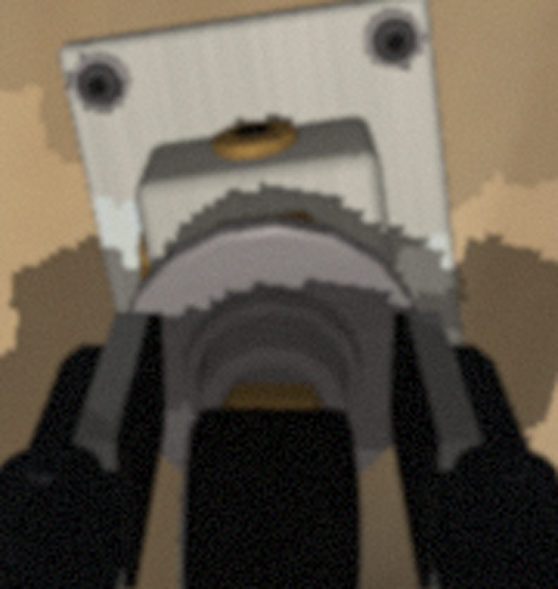

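>>> jog_arm(
  increments=[
    [0, 0, 0, 0, 0, -0.005, 42],
    [0, 0, 0, 0, 0, 0, 42],
  ],
)

```text
time_s: 8.0
tool_pos: [0.6072, 0.1881, 0.0666]
eef_rot: [[-0.174, 0.985, 0.002], [0.985, 0.174, 0.0], [-0.0, 0.002, -1.0]]
wrist_force: [-4.4, -0.6, 19.6]
finger_gap: 0.0356
```

```bash
python3 - <<'E'
from h import *
s=arm.sense();print(s['tool_pos'],s['finger_gap'],s['wrist_force'])
im=arm.camera('wrist');cv2.imwrite('pics/w6.png',im)
cv2.imwrite('pics/w6z.png',im[100:400,150:500])
s=arm.camera('scene');cv2.imwrite('pics/s6z.png',cv2.resize(s[190:260,170:250],None,fx=7,fy=7,interpolation=cv2.INTER_CUBIC))
W=arm.get_calibration('wrist')
for z in (.094,.099,.104): print(proj(W,[.607-.17*.014,.188+.985*.014,z]), proj(W,[.607,.188,z+.014]))
E
```

```text
[0.60724112 0.18808473 0.06657933] 0.035581691966143685 [-4.41053363 -0.5504463  19.56473867]
[317.16521648 269.21960117] [316.96960436 321.12255191]
[317.11553028 275.89170573] [316.90893651 330.32136047]
[317.06205093 283.07711588] [316.84335028 340.27412468]
```

View pics/w6z.png

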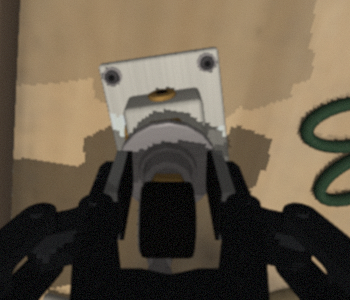

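View pics/s6z.png

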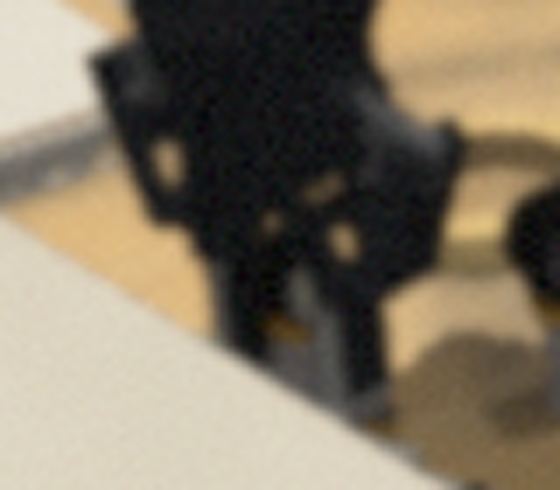

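>>> jog_arm(
  increments=[
    [0, 0, 0, 0, 0, 0.03, 42],
    [0, 0, 0, 0, 0, 0.05, 42],
    [0, 0, 0, 0, 0, 0.1, 42],
    [0, 0, 0, 0, 0, 0.1, 42],
    [0, 0, 0, 0, 0, 0, 42],
  ],
)

```text
time_s: 8.6
tool_pos: [0.6078, 0.1882, 0.094]
eef_rot: [[-0.174, 0.985, 0.002], [0.985, 0.174, 0.0], [-0.0, 0.002, -1.0]]
wrist_force: [0.4, -0.3, -0.1]
finger_gap: 0.0361
```

>>> jog_arm(
  increments=[
    [0, 0, 0, 0, 0, 0, 42],
  ],
)

```text
time_s: 8.7
tool_pos: [0.6071, 0.188, 0.0925]
eef_rot: [[-0.174, 0.985, 0.001], [0.985, 0.174, 0.0], [-0.0, 0.001, -1.0]]
wrist_force: [-0.5, 0.5, -0.1]
finger_gap: 0.036
```

```bash
python3 - <<'E'
from h import *
s=arm.sense();print(s['tool_pos'],s['finger_gap'],s['wrist_force'])
im=arm.camera('wrist');W=arm.get_calibration('wrist');cv2.imwrite('pics/w7.png',im)
cv2.imwrite('pics/w7z.png',cv2.resize(im[150:340,230:410],None,fx=3.1,fy=3.1,interpolation=cv2.INTER_CUBIC))
for z in (.094,.099,.104): print(proj(W,[.607-.17*.014,.188+.985*.014,z]))
E
```

```text
[0.60714393 0.18802484 0.09247354] 0.03596112760353169 [-0.48750205  0.47879711 -0.080905  ]
[318.09332799 241.39572441]
[318.05267728 246.13666708]
[318.00941055 251.18347366]
```

View pics/w7z.png

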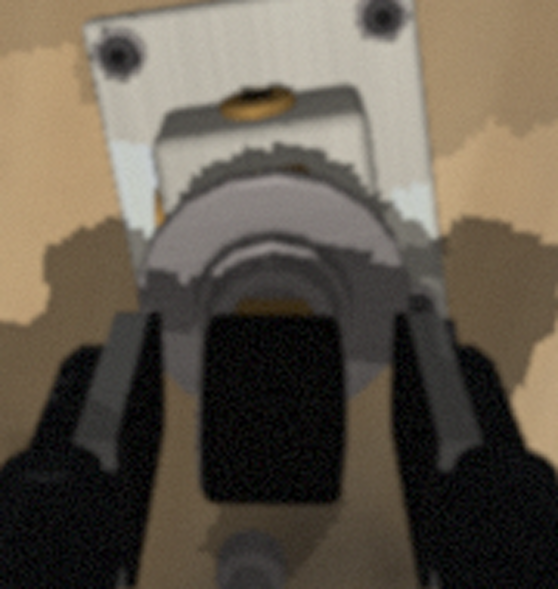

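>>> jog_arm(
  increments=[
    [0, 0, 0, 0, 0, 0, 18],
    [0, 0, 0, 0, 0, 0, 10],
    [0, 0, 0, 0, 0, 0, 10],
    [0, 0, 0, 0, 0, 0, 10],
  ],
  force=40,
)

```text
time_s: 9.15
tool_pos: [0.6067, 0.188, 0.0919]
eef_rot: [[-0.174, 0.985, -0.001], [0.985, 0.174, -0.0], [0.0, -0.001, -1.0]]
wrist_force: [-0.3, -0.2, -2.0]
finger_gap: 0.0194
```

Gripped. Draw straight up slowly.

>>> jog_arm(
  increments=[
    [0, 0, 0, 0, 0, 0.03, 10],
    [0, 0, 0, 0, 0, 0.03, 10],
    [0, 0, 0, 0, 0, 0.04, 10],
    [0, 0, 0, 0, 0, 0.04, 10],
    [0, 0, 0, 0, 0, 0.04, 10],
  ],
)

```text
time_s: 9.65
tool_pos: [0.607, 0.188, 0.1109]
eef_rot: [[-0.174, 0.985, 0.0], [0.985, 0.174, 0.0], [-0.0, 0.0, -1.0]]
wrist_force: [-0.9, -0.5, -1.7]
finger_gap: 0.0192
```

>>> jog_arm(
  increments=[
    [0, 0, 0, 0, 0, 0.05, 10],
    [0, 0, 0, 0, 0, 0.08, 10],
    [0, 0, 0, 0, 0, 0.08, 10],
    [0, 0, 0, 0, 0, 0.08, 10],
    [0, 0, 0, 0, 0, 0, 10],
  ],
)

```text
time_s: 10.15
tool_pos: [0.6076, 0.1882, 0.1409]
eef_rot: [[-0.174, 0.985, 0.002], [0.985, 0.174, 0.0], [-0.0, 0.002, -1.0]]
wrist_force: [0.3, 0.6, -1.2]
finger_gap: 0.0193
```

```bash
python3 - <<'E'
from h import *
s=arm.sense();print(s['tool_pos'],s['finger_gap'],s['wrist_force'])
im=arm.camera('wrist');cv2.imwrite('pics/w8.png',im)
cv2.imwrite('pics/w8z.png',cv2.resize(im[150:400,200:440],None,fx=2.4,fy=2.4,interpolation=cv2.INTER_CUBIC))
s=arm.camera('scene');cv2.imwrite('pics/s8z.png',cv2.resize(s[170:260,170:270],None,fx=6,fy=6,interpolation=cv2.INTER_CUBIC))
E
```

```text
[0.60763961 0.18815418 0.14093077] 0.019265658043809347 [ 0.34464106  0.62396793 -1.20070696]
```

View pics/w8z.png

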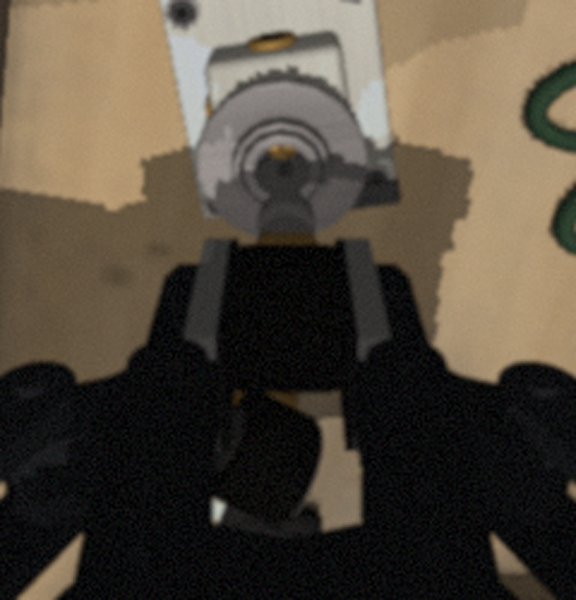

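View pics/s8z.png

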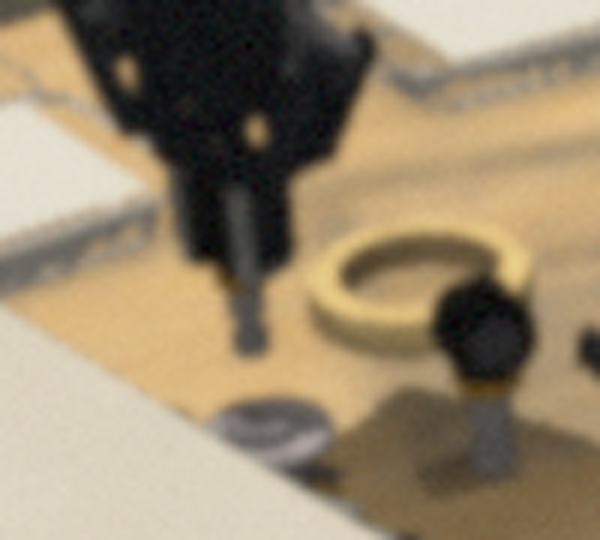

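>>> jog_arm(
  increments=[
    [0, 0, 0, 0, 0, 0.3, 10],
    [0, 0, 0, 0, -0.2, 0.3, 10],
    [0, 0, 0, 0, -0.4, 0, 10],
    [0, 0, 0, 0, -0.4, 0, 10],
    [0, 0, 0, 0, -0.4, 0, 10],
  ],
)

```text
time_s: 10.75
tool_pos: [0.6067, 0.0469, 0.1991]
eef_rot: [[-0.175, 0.985, -0.0], [0.985, 0.175, -0.0], [-0.0, -0.0, -1.0]]
wrist_force: [0.7, -0.3, -1.2]
finger_gap: 0.0193
```

>>> jog_arm(
  increments=[
    [0, 0, 0, 0, -0.4, 0, 10],
    [0, 0, 0, 0, -0.4, 0, 10],
    [0, 0, 0, 0, -0.4, 0, 10],
    [0, 0, 0, 0, -0.4, 0, 10],
    [0, 0, 0, 0, -0.3, 0, 10],
  ],
)

```text
time_s: 11.25
tool_pos: [0.6066, -0.1443, 0.1987]
eef_rot: [[-0.173, 0.985, -0.001], [0.985, 0.173, 0.0], [0.0, -0.001, -1.0]]
wrist_force: [0.1, 0.5, -1.2]
finger_gap: 0.0195
```

>>> jog_arm(
  increments=[
    [0, 0, 0, 0, 0, 0, 10],
    [0, 0, 0, 0, 0, 0, 10],
  ],
)

```text
time_s: 11.45
tool_pos: [0.6067, -0.1425, 0.1987]
eef_rot: [[-0.173, 0.985, -0.001], [0.985, 0.173, 0.001], [0.001, -0.001, -1.0]]
wrist_force: [-0.2, 0.7, -1.7]
finger_gap: 0.0194
```

```bash
python3 - <<'E'
from h import *
np.set_printoptions(precision=4,suppress=True)
s=arm.sense();print(s['tool_pos'],s['eef_rot'],s['dq'],s['finger_gap'],s['wrist_force'])
W=arm.get_calibration('wrist');im=arm.camera('wrist');cv2.imwrite('pics/w9.png',im)
print(proj(W,[.602,-.12,.038]),proj(W,np.array(s['tool_pos'])-[0,0,.035]))
E
```

```text
[ 0.6067 -0.1425  0.1987] [[-0.1725  0.985  -0.0009]
 [ 0.985   0.1725  0.0007]
 [ 0.0008 -0.0008 -1.    ]] [ 1.7882 -0.5979 -0.2173  0.1657  0.1794  0.1358] 0.019353915375637243 [-0.2372  0.6505 -1.7077]
[317.9038 156.9832] [318.1332 235.6422]
```

View pics/w9.png

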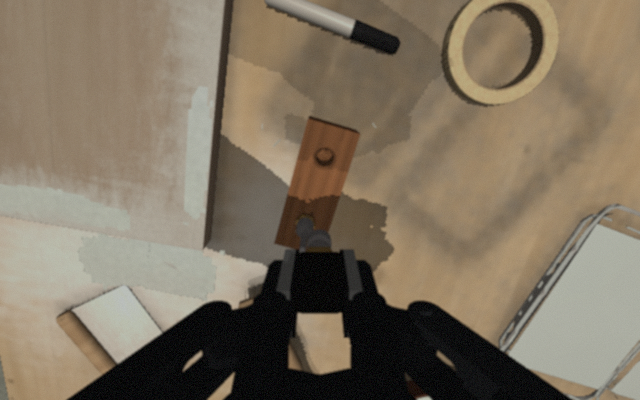

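```bash
python3 - <<'E'
from h import *
np.set_printoptions(precision=4,suppress=True)
s=arm.sense();W=arm.get_calibration('wrist');print(s['tool_pos'])
im=cv2.imread('pics/w9.png')
cv2.imwrite('pics/w9z.png',cv2.resize(im[105:265,260:380],None,fx=5,fy=3.75*4/3,interpolation=cv2.INTER_CUBIC)[:600*2])
cv2.imwrite('pics/w9a.png',cv2.resize(im[135:180,295:355],None,fx=12,fy=12,interpolation=cv2.INTER_CUBIC))
cv2.imwrite('pics/w9b.png',cv2.resize(im[200:265,285:355],None,fx=9,fy=9,interpolation=cv2.INTER_CUBIC))
E
```

```text
[ 0.6068 -0.1416  0.1989]
```

View pics/w9a.png

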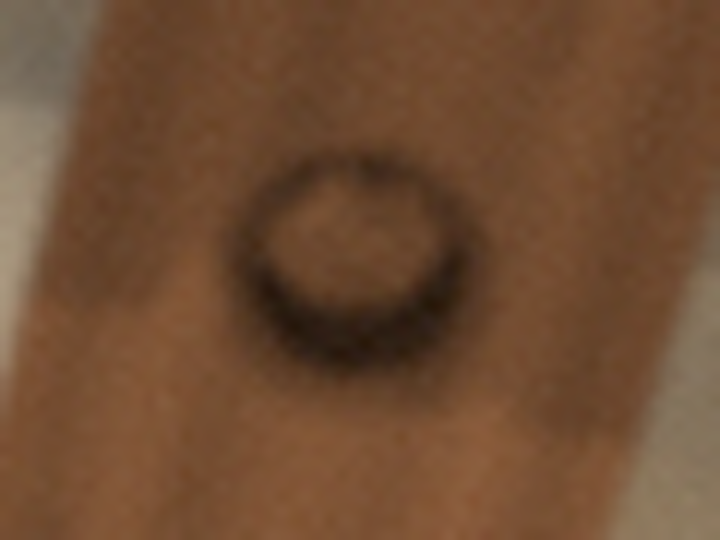

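View pics/w9b.png

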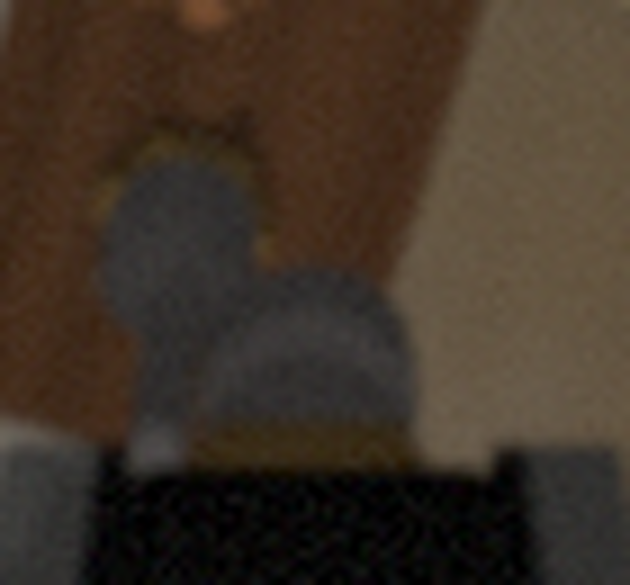

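>>> jog_arm(
  increments=[
    [0, 0, 0, 0, 0, -0.2, 10],
    [0, 0, 0, 0, 0, -0.15, 10],
    [0, 0, 0, 0, 0, 0, 10],
    [0, 0, 0, 0, 0, 0, 10],
    [0, 0, 0, 0, 0, 0, 10],
  ],
)

```text
time_s: 12.0
tool_pos: [0.6074, -0.1414, 0.1653]
eef_rot: [[-0.175, 0.985, 0.001], [0.985, 0.175, -0.0], [-0.001, 0.001, -1.0]]
wrist_force: [-0.0, 0.4, -0.8]
finger_gap: 0.0195
```

```bash
python3 - <<'E'
from h import *
np.set_printoptions(precision=4,suppress=True)
s=arm.sense();W=arm.get_calibration('wrist');im=arm.camera('wrist');cv2.imwrite('pics/w10.png',im)
print(s['tool_pos'],s['dq'],arm.sense()['tool_pos'])
p=proj(W,[.608,-.12,.038]);print(p,proj(W,np.array(s['tool_pos'])-[0,0,.035]))
cv2.imwrite('pics/w10z.png',cv2.resize(im[110:270,260:380],None,fx=5,fy=5,interpolation=cv2.INTER_CUBIC)[:600])
print(onz(W,(324,157),.038))
E
```

```text
[ 0.6074 -0.1414  0.1653] [-0.3965 -0.1475  0.0873 -0.1948 -0.0089 -0.0014] [ 0.6074 -0.1416  0.1653]
[323.366  166.6292] [318.0011 235.4661]
[ 0.6071 -0.1118  0.038 ]
```

View pics/w10z.png

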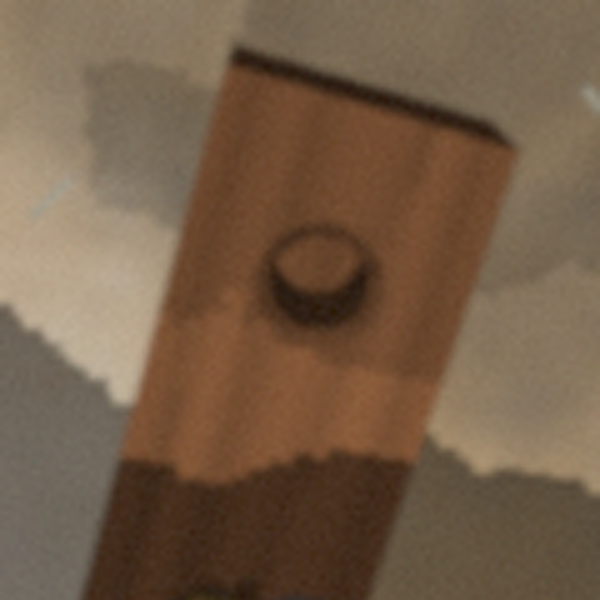

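```bash
python3 - <<'E'
from h import *
np.set_printoptions(precision=4,suppress=True)
s=arm.sense();W=arm.get_calibration('wrist');print(s['tool_pos'],s['eef_rot'])
print(onz(W,(324,165.2),.038))
z=lambda a,b:(a/5+260,b/5+110)
for q in [(235,65),(517,150),(80,600),(365,600)]: print(onz(W,z(*q),.038))
im=cv2.imread('pics/w10.png')
cv2.imwrite('pics/w10b.png',cv2.resize(im[200:270,270:370],None,fx=7,fy=7,interpolation=cv2.INTER_CUBIC))
E
```

```text
[ 0.6074 -0.1416  0.1653] [[-0.1748  0.9846  0.0014]
 [ 0.9846  0.1748 -0.0005]
 [-0.0007  0.0013 -1.    ]]
[ 0.6083 -0.1189  0.038 ]
[ 0.5886 -0.087   0.038 ]
[ 0.6365 -0.0925  0.038 ]
[ 0.5764 -0.1849  0.038 ]
[ 0.6269 -0.176   0.038 ]
```

View pics/w10b.png

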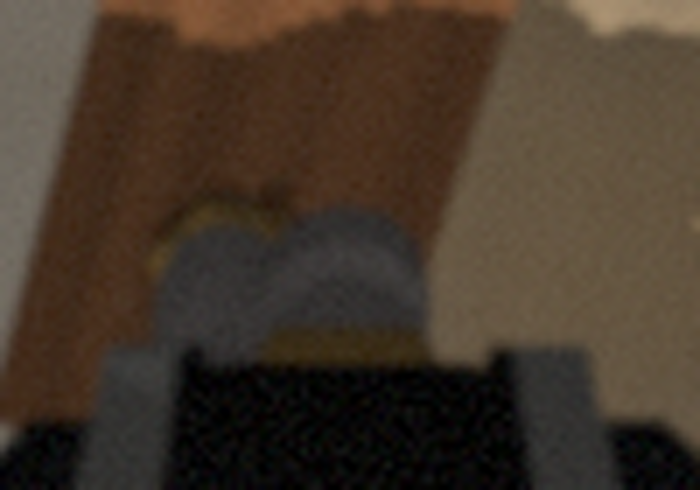

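```bash
python3 - <<'E'
from h import *
np.set_printoptions(precision=4,suppress=True)
s=arm.sense();W=arm.get_calibration('wrist');t=np.array(s['tool_pos']);ux=np.array([-.175,.985,0])
def f(dx,dz):
    c=t+[0,0,.0115+dz]+ux*dx
    case=min(proj(W,c+ux*.014*np.cos(a)+np.array([0,0,.014*np.sin(a)]))[1] for a in np.linspace(-1.5,1.5,61))
    hexl=min(proj(W,c+ux*r+np.array([0,0,-.0185]))[1] for r in (.0105,))
    hexh=min(proj(W,c+ux*r+np.array([0,0,-.0185]))[1] for r in (.0121,))
    tip=[proj(W,c+ux*r+np.array([0,0,-.0465]))[1] for r in (.007,.006,.005)]
    mid=proj(W,c+ux*.007+np.array([0,0,-.0445]))[1]
    return np.array([case,hexl,hexh,*tip,mid])
print('case hex hex tip7 6 5 mid; meas 250.7 246.4 - 229.3')
for dx in (0,-.002,-.004):
    for dz in (0,.002): print(dx,dz,f(dx,dz))
E
```

```text
case hex hex tip7 6 5 mid; meas 250.7 246.4 - 229.3
0 0 [247.331  239.8971 237.011  224.6738 226.2377 227.7963 226.0103]
0 0.002 [249.3051 241.6354 238.7214 226.0103 227.5874 229.1591 227.3736]
-0.002 0 [251.1637 243.4791 240.6158 227.7963 229.3497 230.898  229.1591]
-0.002 0.002 [253.1677 245.2517 242.3609 229.1591 230.7255 232.2866 230.5491]
-0.004 0 [254.9536 247.0329 244.1921 230.898  232.441  233.9789 232.2866]
-0.004 0.002 [256.9957 248.8392 245.9715 232.2866 233.8425 235.393  233.7029]
```

>>> jog_arm(
  increments=[
    [0, 0, 0, 0, 0.15, 0, 10],
    [0, 0, 0, 0, 0.096, -0.2, 10],
    [0, 0, 0, 0, 0, -0.3, 10],
    [0, 0, 0, 0, 0, -0.2, 10],
    [0, 0, 0, 0, 0, -0.1, 10],
  ],
)

```text
time_s: 12.55
tool_pos: [0.6063, -0.1163, 0.0829]
eef_rot: [[-0.175, 0.985, -0.002], [0.985, 0.175, 0.001], [0.001, -0.002, -1.0]]
wrist_force: [-0.1, 0.7, -0.3]
finger_gap: 0.0191
```

>>> jog_arm(
  increments=[
    [0, 0, 0, 0, 0, 0, 10],
    [0, 0, 0, 0, 0, 0, 10],
  ],
)

```text
time_s: 12.75
tool_pos: [0.6075, -0.1173, 0.0853]
eef_rot: [[-0.174, 0.985, 0.001], [0.985, 0.174, -0.0], [-0.001, 0.001, -1.0]]
wrist_force: [0.1, -1.6, -1.2]
finger_gap: 0.019
```

```bash
python3 - <<'E'
from h import *
np.set_printoptions(precision=4,suppress=True)
s=arm.sense();W=arm.get_calibration('wrist');im=arm.camera('wrist');cv2.imwrite('pics/w11.png',im)
print(s['tool_pos'],s['eef_rot'][2],s['wrist_force'])
print(proj(W,[.6083,-.1189,.038]),proj(W,np.array(s['tool_pos'])-[0,0,.035]))
cv2.imwrite('pics/w11z.png',cv2.resize(im[150:270,250:390],None,fx=5,fy=5,interpolation=cv2.INTER_CUBIC))
sc=arm.camera('scene');cv2.imwrite('pics/s11z.png',cv2.resize(sc[150:240,280:360],None,fx=6.5,fy=6.5,interpolation=cv2.INTER_CUBIC))
E
```

```text
[ 0.6075 -0.1173  0.0853] [-0.0005  0.001  -1.    ] [ 0.1303 -1.5563 -1.1804]
[318.8957 229.8201] [318.0128 235.5328]
```

View pics/w11z.png

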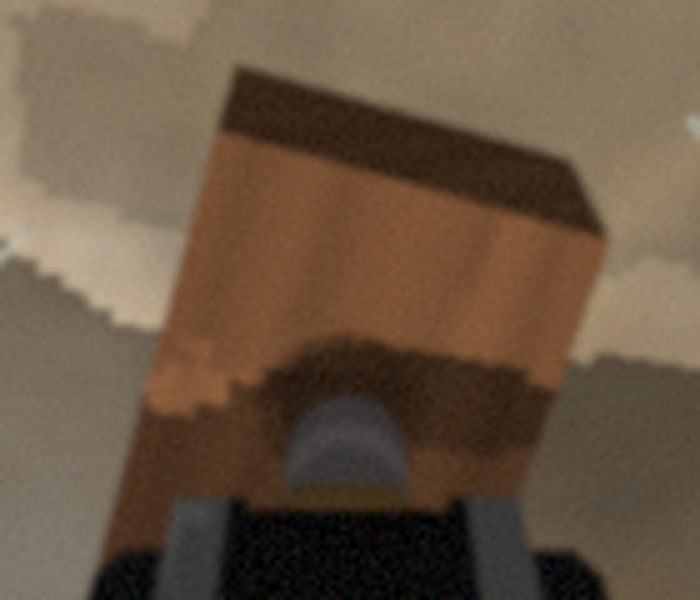

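View pics/s11z.png

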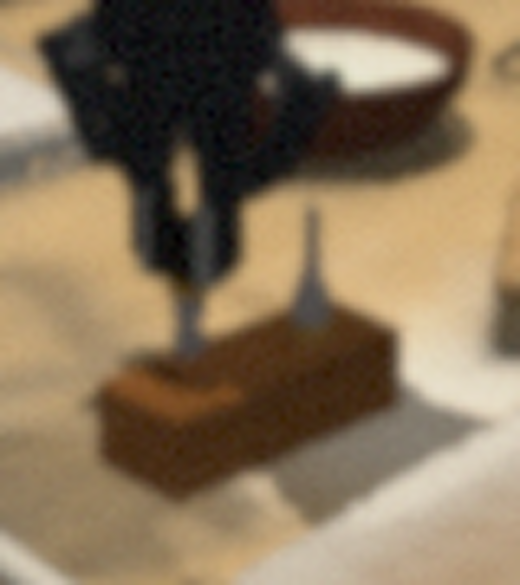

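>>> jog_arm(
  increments=[
    [0, 0, 0, 0, 0, -0.04, 10],
    [0, 0, 0, 0, 0, -0.04, 10],
    [0, 0, 0, 0, 0, -0.03, 10],
    [0, 0, 0, 0, 0, 0, 10],
  ],
)

```text
time_s: 13.25
tool_pos: [0.6067, -0.1174, 0.0727]
eef_rot: [[-0.174, 0.985, -0.001], [0.985, 0.174, 0.0], [0.0, -0.001, -1.0]]
wrist_force: [-0.3, -0.4, -1.5]
finger_gap: 0.0192
```

>>> jog_arm(
  increments=[
    [0, 0, 0, 0, 0, -0.02, 10],
    [0, 0, 0, 0, 0, -0.02, 10],
    [0, 0, 0, 0, 0, 0, 10],
  ],
)

```text
time_s: 13.55
tool_pos: [0.607, -0.1176, 0.0691]
eef_rot: [[-0.174, 0.985, 0.0], [0.985, 0.174, -0.0], [-0.0, -0.0, -1.0]]
wrist_force: [0.8, -1.2, -2.6]
finger_gap: 0.0195
```

>>> jog_arm(
  increments=[
    [0, 0, 0, 0, 0, -0.02, 10],
    [0, 0, 0, 0, 0, -0.02, 10],
    [0, 0, 0, 0, 0, 0, 10],
  ],
)

```text
time_s: 13.85
tool_pos: [0.6071, -0.1176, 0.0651]
eef_rot: [[-0.174, 0.985, 0.0], [0.985, 0.174, -0.0], [-0.0, 0.0, -1.0]]
wrist_force: [1.7, -1.9, -1.3]
finger_gap: 0.0191
```

>>> jog_arm(
  increments=[
    [0, 0, 0, 0, 0, -0.03, 10],
    [0, 0, 0, 0, 0, -0.03, 10],
    [0, 0, 0, 0, 0, 0, 10],
  ],
)

```text
time_s: 14.15
tool_pos: [0.607, -0.1176, 0.0588]
eef_rot: [[-0.174, 0.985, -0.0], [0.985, 0.174, -0.0], [-0.0, -0.0, -1.0]]
wrist_force: [0.4, -2.8, -2.9]
finger_gap: 0.0191
```

>>> jog_arm(
  increments=[
    [0, 0, 0, 0, 0, -0.03, 10],
    [0, 0, 0, 0, 0, -0.03, 10],
    [0, 0, 0, 0, 0, 0, 10],
  ],
)

```text
time_s: 14.45
tool_pos: [0.607, -0.1176, 0.0529]
eef_rot: [[-0.174, 0.985, -0.0], [0.985, 0.174, -0.0], [-0.0, -0.0, -1.0]]
wrist_force: [2.2, -4.3, -2.2]
finger_gap: 0.0192
```

>>> jog_arm(
  increments=[
    [0, 0, 0, 0, 0, -0.02, 10],
    [0, 0, 0, 0, 0, -0.02, 10],
    [0, 0, 0, 0, 0, 0, 10],
  ],
)

```text
time_s: 14.75
tool_pos: [0.6071, -0.1176, 0.0491]
eef_rot: [[-0.174, 0.985, 0.0], [0.985, 0.174, -0.0], [-0.0, 0.0, -1.0]]
wrist_force: [2.5, -4.1, -2.9]
finger_gap: 0.0193
```

>>> jog_arm(
  increments=[
    [0, 0, 0, 0.003, -0.006, 0, 10],
    [0, 0, 0, 0, 0, -0.01, 10],
    [0, 0, 0, 0, 0, -0.01, 10],
    [0, 0, 0, 0, 0, 0, 10],
  ],
)

```text
time_s: 15.15
tool_pos: [0.6071, -0.1177, 0.047]
eef_rot: [[-0.174, 0.985, -0.0], [0.985, 0.174, 0.0], [0.0, -0.0, -1.0]]
wrist_force: [1.5, -1.0, -2.1]
finger_gap: 0.0192
```

>>> jog_arm(
  increments=[
    [0, 0, 0, 0, 0, -0.01, 10],
    [0, 0, 0, 0, 0, 0, 10],
  ],
)

```text
time_s: 15.35
tool_pos: [0.6071, -0.1178, 0.0461]
eef_rot: [[-0.174, 0.985, -0.0], [0.985, 0.174, 0.0], [0.0, -0.0, -1.0]]
wrist_force: [1.1, 0.2, -1.7]
finger_gap: 0.0195
```

>>> jog_arm(
  increments=[
    [0, 0, 0, 0, 0, -0.01, 10],
    [0, 0, 0, 0, 0, 0, 10],
  ],
)

```text
time_s: 15.55
tool_pos: [0.6071, -0.1178, 0.0451]
eef_rot: [[-0.174, 0.985, -0.0], [0.985, 0.174, 0.0], [0.0, -0.0, -1.0]]
wrist_force: [0.7, -1.2, -2.0]
finger_gap: 0.0192
```

>>> jog_arm(
  increments=[
    [0, 0, 0, 0, 0, -0.006, 10],
    [0, 0, 0, 0, 0, 0, 10],
  ],
)

```text
time_s: 15.75
tool_pos: [0.6071, -0.1178, 0.0445]
eef_rot: [[-0.174, 0.985, -0.0], [0.985, 0.174, 0.0], [0.0, -0.0, -1.0]]
wrist_force: [1.2, -0.3, -0.3]
finger_gap: 0.0193
```

>>> jog_arm(
  increments=[
    [0, 0, 0, 0, 0, -0.006, 10],
    [0, 0, 0, 0, 0, 0, 10],
  ],
)

```text
time_s: 15.95
tool_pos: [0.6072, -0.1179, 0.0443]
eef_rot: [[-0.174, 0.985, 0.0], [0.985, 0.174, 0.0], [0.0, 0.0, -1.0]]
wrist_force: [-1.6, 0.5, 2.2]
finger_gap: 0.019
```

```bash
python3 - <<'E'
from h import *
s=arm.sense();print(s['tool_pos'],s['wrist_force'])
im=arm.camera('wrist');cv2.imwrite('pics/w12z.png',cv2.resize(im[150:350,230:410],None,fx=3,fy=3,interpolation=cv2.INTER_CUBIC))
sc=arm.camera('scene');cv2.imwrite('pics/s12z.png',cv2.resize(sc[160:240,280:360],None,fx=7,fy=7,interpolation=cv2.INTER_CUBIC))
E
```

```text
[ 0.60718699 -0.11787306  0.0443078 ] [-1.57301893  0.47793496  2.1719983 ]
```

View pics/w12z.png

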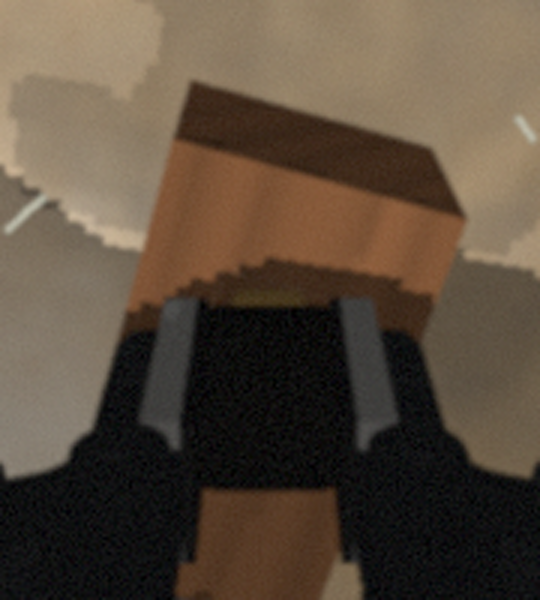

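View pics/s12z.png

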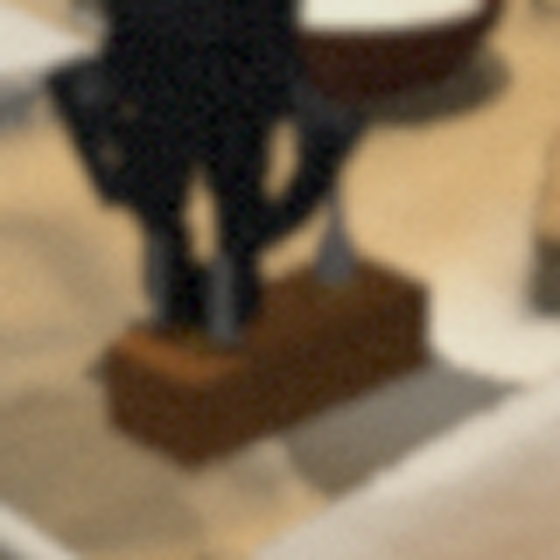

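>>> jog_arm(
  increments=[
    [0, 0, 0, 0, 0, 0, 26],
    [0, 0, 0, 0, 0, 0, 34],
    [0, 0, 0, 0, 0, 0, 42],
    [0, 0, 0, 0, 0, 0, 42],
  ],
)

```text
time_s: 16.45
tool_pos: [0.6073, -0.118, 0.044]
eef_rot: [[-0.174, 0.985, 0.0], [0.985, 0.174, -0.0], [-0.0, 0.0, -1.0]]
wrist_force: [0.3, 0.2, 0.3]
finger_gap: 0.0356
```

>>> jog_arm(
  increments=[
    [0, 0, 0, 0, 0, 0.1, 42],
    [0, 0, 0, 0, 0, 0.2, 42],
    [0, 0, 0, 0, 0, 0.3, 42],
    [0, 0, 0, 0, 0, 0.4, 42],
    [0, 0, 0, 0, 0, 0.4, 42],
  ],
)

```text
time_s: 16.95
tool_pos: [0.6069, -0.1179, 0.1861]
eef_rot: [[-0.174, 0.985, -0.0], [0.985, 0.174, 0.0], [0.0, -0.0, -1.0]]
wrist_force: [1.0, -1.1, -0.1]
finger_gap: 0.0359
```

>>> jog_arm(
  increments=[
    [0, 0, 0, 0, 0, 0, 42],
    [0, 0, 0, 0, 0, 0, 42],
    [0, 0, 0, 0, 0, 0, 42],
  ],
)

```text
time_s: 17.25
tool_pos: [0.6068, -0.1178, 0.1834]
eef_rot: [[-0.174, 0.985, -0.001], [0.985, 0.174, 0.0], [0.001, -0.001, -1.0]]
wrist_force: [-0.1, 0.2, 0.2]
finger_gap: 0.0359
```

```bash
python3 - <<'E'
from h import *
s=arm.sense();print(s['tool_pos'],s['wrist_force'],s['finger_gap'])
im=arm.camera('wrist');cv2.imwrite('pics/w13.png',im)
sc=arm.camera('scene');cv2.imwrite('pics/s13z.png',cv2.resize(sc[160:260,190:350],None,fx=5,fy=5,interpolation=cv2.INTER_CUBIC))
W=arm.get_calibration('wrist')
print(gauge(im,W,(285,170,360,245),.063))
print(proj(W,[.608,-.119,.0565]))
E
```

```text
[ 0.6067826  -0.11782821  0.18335946] [-0.08087722  0.15733821  0.15081902] 0.03587371250187367
(array([ 0.60766285, -0.11717048,  0.063     ]), [(np.float64(0.018218046659124586), np.float64(10.017553415673182)), (np.float64(0.02908052340411484), np.float64(-79.36180402476333))], array([ 24,   6,  23,  34, 727], dtype=int32), array([320.07565337, 192.43741403]))
[320.01491737 192.60366678]
```

View pics/w13.png

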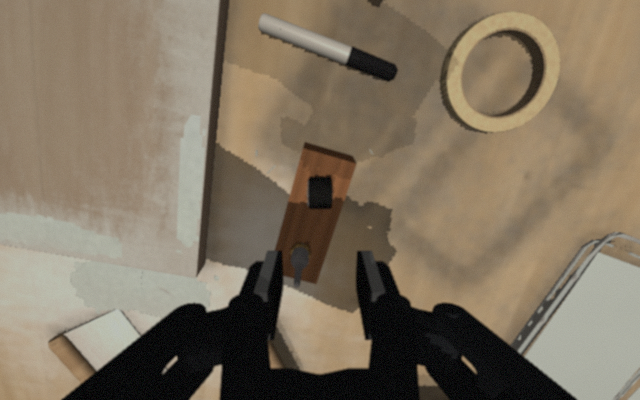

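View pics/s13z.png

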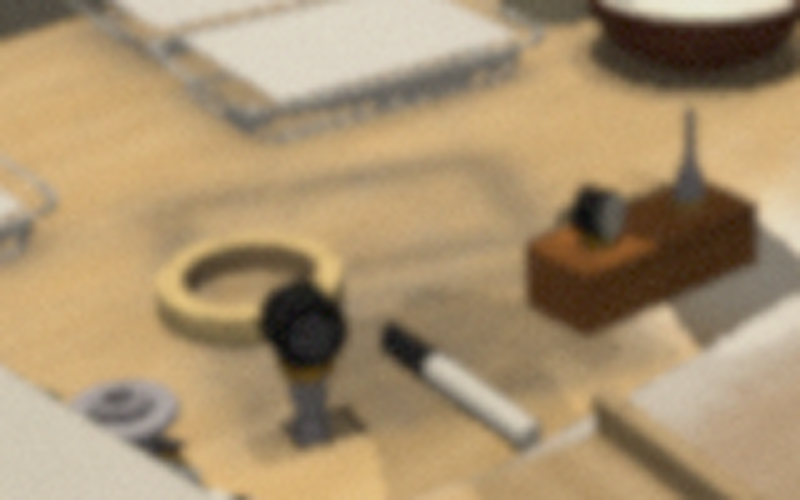

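Both views show the gauge standing upright in the free hole with its hexagon on the block. It sits at about (320,192) in the wrist picture, where it was predicted. The sleeve is up, the nozzle and bystanders haven't moved, and the gripper is clear.

```bash
python3 - <<'E'
from rig import arm
print(arm.hand_in(), arm.sense()['time_s'])
E
```

```text
the job is handed in; nothing more can be done
the job is handed in; nothing more can be done
```

The gauge is uncoupled and put away in the free hole, and I handed the job in at about 17 s; hand-in gives no verdict.

- **Uncoupling:** I found the flange by touch and pushed the sleeve down to its stop. The highest wrist force I read was 19.6 N. The camera then showed the gauge lifted about 5 mm, so I gripped it and drew it straight up. The pictures show the sleeve up again.
- **Putting away:** The nipple went into the hole with at most about 4 N sideways. I eased that off with a 0.6 mm shift before setting the hexagon down with about 4 N.
- **Last checks:** The final wrist and scene pictures show the gauge upright and home, matching the predicted spot within a pixel. The gripper was clear, wrist force was about 0 N, and the tape roll, marker and nozzle showed no visible shift. I did not re-check the flour brush or dough scraper, but the arm never went near them.
- **Disagreement:** Position estimates from the different cameras, and from different features in the wrist camera, differed by 2–5 mm. I relied on the close wrist views, and the hole's chamfer allowed for the remaining 1–2 mm.

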